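# Turn the bead board over against the sloping rest

### The job

The bead board lies cork side up in front of the sloping aluminium rest. Push it along the desk and up the rest until it leans there, then tip its top edge back towards you so that it falls over and lies flat on the desk in front of the rest with the white, blue-grooved side up. Leave the other things on the desk where they are.

Things in the scene. Friction and masses are not known exactly. Their poses are not given: they have to be found in the camera images.
- board: Loose two-sided bead board, rigid, 130 mm (x) by 150 mm (y) by 12 mm thick (z), about 0.16 kg. Origin at its centre, 6 mm above the desk when flat. Its +z face is brown cork (up at the start), its -z face white with four blue grooves along y. At the start its +x edge (150 mm long) faces the rest, within 0.2 rad of parallel, its centre 90 to 112 mm before the rest's foot line.
- rest: Fixed sloping rest of bent aluminium sheet, 200 mm wide (its y). Origin on the desk, middle of the foot line of its face; x points level into the rest, away from the robot; z up. The face rises from x = 0, z = 0 in three flats: to z = 10 mm at x = 17 mm, 28 mm at 30 mm, and its top edge, 72 mm at 42 mm. Behind: an upright leg, then a 4 mm flange to x = 92 mm. Friction: board on rest about 0.35, on desk about 0.6.
- rest_top (a point): Middle of the rest's top edge, 72 mm up. Pushed by its near edge with fingertips close to the desk, the board climbs the face; with that edge at the foot line (rest x = 0) it leans here at about 60 degrees and stays unaided, its upper edge 110 mm up. Fingertips then fit behind the part standing above the rest; drawn towards -x past upright, the board topples over its lower edge.
- bead_box: Bystander: orange plastic bead box with a white press button, 82 x 112 mm, 43 mm high; origin under its centre.
- magnifier: Bystander: clear glass dome magnifier, 68 mm across, 34 mm high; origin under its centre.
- bobbin: Bystander: wooden bobbin standing up, 42 mm across, 54 mm high; origin under its centre.
- tray: Bystander: shallow steel tray 120 x 180 mm, 18 mm high; origin under its centre.
Mind the look-alikes: they are no part of the job. Several things look just like the board: the one meant starts nearest to the robot's base.

How it is judged:
On the way:
1. the board leans on the rest, raised 34 to 80 degrees from flat (angle between board's own z axis and vertical between 0.6 and 1.4 rad and contact force between board and rest above 0.05 N), for 0.2 s.
At the end, for the whole second after the job is handed in: The board has been turned over: white grooved side up, flat on the desk within 0.14 rad (8 degrees) and its centre under 15 mm high, its centre 30 to 250 mm in front of the foot of the rest and within 120 mm of the rest's middle line, at rest (angle between board's own z axis and vertical above 3 rad and height (world z) of board below 0.015 m and x of board in the frame of rest between -0.25 and -0.03 m and y of board in the frame of rest between -0.12 and 0.12 m and linear speed of board below 0.02 m/s and angular speed of board below 0.15 rad/s); the robot touches nothing.
It fails at once if one of the four other things is shifted by more than 30 mm (distance of any of bead_box, magnifier, bobbin, tray from where it was at the start of the episode above 0.03 m).
It also fails if it takes over 51 s, if anything falls off the work surface, if the arm or the gripper's body presses on something with over 40 N, if the wrist force passes 120 N, or if a joint passes its speed limit or range.

### The arm

A 7-joint arm with a two-finger parallel gripper is mounted at the origin on the work surface. World frame = base frame: x ahead of the robot, y to its left, z up, the work surface at z = 0. Lengths are in m, angles in rad, forces in N, time in s.
With the tool pointing down it reaches from about 0.4 to 0.85 m from the base axis. Payload 6.9 kg.
Tool frame: the origin (TCP) lies midway between the tips of the shut fingers; the grasp point (between the pads) lies behind it (ctrl.pinch_z is the z of the grasp point in the tool frame, in m); z points along the fingers, y is the direction in which the jaws open and shut (so a half turn about z gives the same grasp; the last joint's range is limited). The gripper opens to 85 mm and grips with 20 to 120 N. Pads are 22 mm wide; open, the fingers measure 114 mm over their backs; the gripper's body (76 mm by 85 mm) begins 54 mm behind the grasp point. The pads swing forward as they close: fully open they stand 13 mm farther back than shut.
Start: joints at [-1.137, 0.507, -0.238, 1.5, 0.126, 1.149, -0.155], TCP at [0.201, 0.592, 0.231] pointing down, gripper open.
Joint ranges: [-3.08, 3.08], [-0.24, 2.05], [-1.43, 1.35], [0, 2.5], [-1.52, 4.66], [0.17, 1.96], [-2.89, 2.89]. Speed limits (rad/s): [2.39, 2.39, 3.14, 3.14, 3.14, 3.14, 3.14].

### API

Orientations are given as a unit quaternion [w, x, y, z].
In Python, from station import ctrl, get_state, vision, ticket, models gives the robot as it stands. Calls block until the motion is done:
- ctrl.movep(position, orientation): joint-space move of the TCP to a pose.
- ctrl.movel(position, frame=None, max_speed=0.15): straight line of the TCP; frame=None keeps the orientation; max_speed is the mean speed in m/s.
- ctrl.set_joints(angles): joint-space move.
- ctrl.ungrasp() and ctrl.close_gripper(force=None): open the fingers fully, or close them until they stop; force is the grip in N (None keeps the last).
- ctrl.pause(seconds).
- ctrl.ik(position, orientation): joint angles nearest the present ones, or None.
- get_state(): the state.
- vision.grab_frame(name): name is "side" or "top"; returns (picture, depth): 420x560x3 uint8, blue, green, red; 420x560 float32, m along the optical axis (not along the pixel's ray), 0 where there is no reading.
- vision.camera_info(name): a dict with "mtx" (3x3 intrinsics, pixels), "dist_coeffs" ([k1, k2, p1, p2, k3] as OpenCV has them; the pictures are not rectified), "R" (3x3) and "t" (3): a world point X has camera coordinates R X + t. Camera axes: x right, y down, z forward; pixel columns grow to the right and rows downward; lengths in m; the calibration is good to about 2 mm. A picture is of the moment at which its call begins. camera_info takes no time and is no camera call.
A pose or a line that the arm cannot do raises ctrl.Unreachable and nothing moves.
- ticket.close_job(): hands the job in, once; it reports no verdict.
Trained networks look in the newest picture that a camera, given by its name, has taken for a name from the list of things; names that differ only in an ending like _2 or _b are one class to them, and where a whole thing is asked for, a point or a joint stands for the part that bears it (a point fixed in the world has none). Each returns a list of dicts, best first, with "p" (0 to 1); they miss things now and then, are a little off and sometimes report something else, mostly with a low value. They report only what shows in the picture. A call takes as long as a camera call. They do not tell look-alikes from the thing itself.
- models.recognise(camera, target): "point" ([column, row] in pixels, amid what is visible of it).
- models.masks_of(camera, target): "mask" (420x560 bool, what is visible of it) and "point" ([column, row] in pixels, amid what is visible of it).
The state is a dict: "time": time; "qpos": joint angles; "qd": joint speeds; "tau": joint torques, N m; "tcp_pos": TCP position; "eef_rot": TCP orientation; "contact_force": force on the tool from outside, world axes, zero at the start; "wrist_torque": the same for the moment, N m; "width": finger opening in m.
Only numpy, scipy, OpenCV 4.12 (cv2) and the standard library are available. Lean on these libraries where they do the work, as an engineer would, in place of code of your own. Each camera call takes 0.05 s, during which the arm holds its last target.

## Working session

There is one attempt and no reset: what is moved stays moved. The work goes in short steps, each a Python script; the robot and the scene stay as the last script left them, time stands still between calls to the robot, and variables do not carry over. Pictures are saved under pics/ and viewed, and the job is handed in when it is done.

```bash
ls; mkdir -p pics; python3 - <<'E'
from station import ctrl,get_state,vision
import cv2,numpy as np
s=get_state();print(s['time'],s['tcp_pos'],s['eef_rot'],s['width'],ctrl.pinch_z)
for n in('side','top'):
    p,d=vision.grab_frame(n);cv2.imwrite(f'pics/{n}0.png',p);np.save(f'pics/{n}0.npy',d)
    c=vision.camera_info(n);print(n,{k:np.round(v,3).tolist() for k,v in c.items()})
E
```

```text
pics
0.0 [0.20114241 0.59121814 0.2304292 ] [-1.22534376e-04  1.63164594e-01  9.86598451e-01 -8.92233119e-04] 0.08537076410878512 -0.0187
side {'mtx': [[386.247, 0.0, 280.939], [0.0, 386.247, 209.053], [0.0, 0.0, 1.0]], 'dist_coeffs': [-0.054, 0.0, 0.0, 0.0, 0.0], 'R': [[0.727, -0.686, 0.003], [-0.471, -0.502, -0.725], [0.499, 0.526, -0.688]], 't': [-0.364, 0.304, 0.878]}
top {'mtx': [[428.775, 0.0, 273.379], [0.0, 428.775, 208.697], [0.0, 0.0, 1.0]], 'dist_coeffs': [-0.035, 0.0, 0.0, 0.0, 0.0], 'R': [[0.005, -1.0, -0.023], [-0.988, -0.001, -0.154], [0.154, 0.024, -0.988]], 't': [0.026, 0.517, 1.148]}
```

View pics/top0.png

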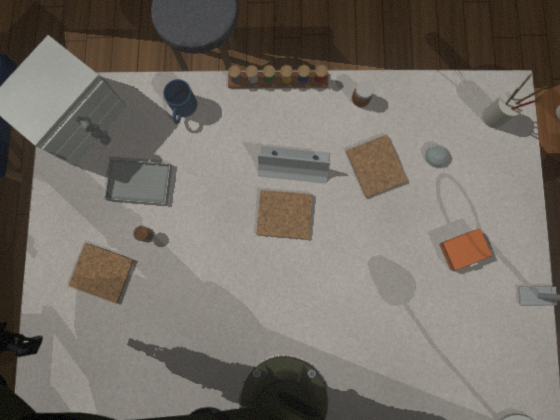

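View pics/side0.png

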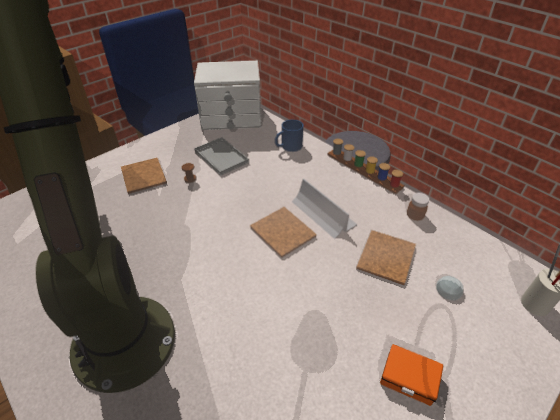

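Three cork boards show in the top picture, at (285,214), (377,166) and (102,272). The one at (285,214) is right in front of the rest and appears nearest the base at (285,390). I'll measure all three and check a crop.

```bash
cat > h.py <<'E'
from station import ctrl,get_state,vision,ticket,models
import cv2,numpy as np
def unproj(cam,px,z=None,d=None):
    c=vision.camera_info(cam);K,D,R,t=[np.array(c[k]) for k in('mtx','dist_coeffs','R','t')]
    px=np.array(px,float).reshape(-1,1,2)
    n=cv2.undistortPoints(px,K,D).reshape(-1,2);r=np.c_[n,np.ones(len(n))]
    if d is not None: return (r*np.array(d)[:,None]-t)@R
    o=-R.T@t;w=r@R
    return o+w*((z-o[2])/w[:,2])[:,None]
def proj(cam,X):
    c=vision.camera_info(cam);R=np.array(c['R'])
    return cv2.projectPoints(np.array(X,float).reshape(-1,1,3),cv2.Rodrigues(R)[0],np.array(c['t']),np.array(c['mtx']),np.array(c['dist_coeffs']))[0].reshape(-1,2)
def cloud(cam,d,m):
    v,u=np.nonzero(m&(d>0));return unproj(cam,np.c_[u,v],d=d[v,u])
def save(cam,name):
    p,d=vision.grab_frame(cam);cv2.imwrite(f'pics/{name}.png',p);return p,d
E
python3 - <<'E'
from h import *
for cam in('top','side'):
    p,d=save(cam,cam+'1')
    for t in('board','rest'):
        for m in models.masks_of(cam,t):
            if m['p']<.3: continue
            P=cloud(cam,d,m['mask']);zz=P[:,2]
            c,_=cv2.findContours(m['mask'].astype(np.uint8),0,2);c=max(c,key=len)
            X=unproj(cam,c.reshape(-1,2),z=.012)[:,:2].astype(np.float32)
            (ctr,sz,a)=cv2.minAreaRect(X)
            print(cam,t,round(m['p'],2),np.round(m['point']),'med',np.median(P,0).round(3),'z',np.percentile(zz,[2,50,98]).round(3),'rect',np.round(ctr,4),np.round(sz,3),round(a,1))
            np.savez(f'pics/{cam}_{t}_{int(m["point"][0])}.npz',P=P)
    if cam=='top':
        for t in('bead_box','magnifier','bobbin','tray'):
            for m in models.recognise(cam,t)[:1]: print(t,m['p'],unproj(cam,m['point'],z=.02).round(3))
p=cv2.imread('pics/top1.png')[130:255,220:420];cv2.imwrite('pics/crop1.png',cv2.resize(p,None,fx=4,fy=4,interpolation=2))
E
```

```text
top board 0.93 [375. 166.] med [ 0.646 -0.266  0.012] z [0.007 0.012 0.017] rect [ 0.6481 -0.2663] [0.151 0.13 ] 21.8
top board 0.91 [104. 273.] med [0.338 0.514 0.011] z [0.005 0.011 0.016] rect [0.3389 0.5152] [0.156 0.132] 70.6
top board 0.71 [285. 213.] med [ 0.506 -0.001  0.012] z [0.004 0.012 0.017] rect [ 0.5069 -0.0017] [0.155 0.131] 85.3
top rest 0.65 [292. 169.] med [ 0.643 -0.025  0.014] z [-0.     0.014  0.073] rect [ 0.6522 -0.0269] [0.207 0.092] 83.8
bead_box 0.6 [[ 0.4   -0.506  0.02 ]]
magnifier 0.82 [[ 0.667 -0.432  0.02 ]]
bobbin 0.76 [[0.456 0.392 0.02 ]]
tray 0.72 [[0.598 0.413 0.02 ]]
side board 0.89 [386. 257.] med [ 0.64  -0.269  0.011] z [0.004 0.011 0.014] rect [ 0.644  -0.2674] [0.161 0.131] 21.2
side board 0.59 [278. 233.] med [ 0.498 -0.008  0.01 ] z [0.002 0.01  0.013] rect [ 0.5002 -0.0055] [0.154 0.137] 86.0
side board 0.57 [144. 177.] med [0.333 0.506 0.01 ] z [0.001 0.01  0.013] rect [0.3338 0.5073] [0.168 0.128] 71.9
side board 0.56 [322. 210.] med [ 0.635 -0.039  0.024] z [-0.002  0.024  0.07 ] rect [ 0.6507 -0.0052] [0.259 0.107] 81.8
side rest 0.87 [320. 212.] med [ 0.635 -0.041  0.024] z [-0.002  0.024  0.07 ] rect [ 0.6498 -0.006 ] [0.258 0.104] 83.9
```

View pics/crop1.png

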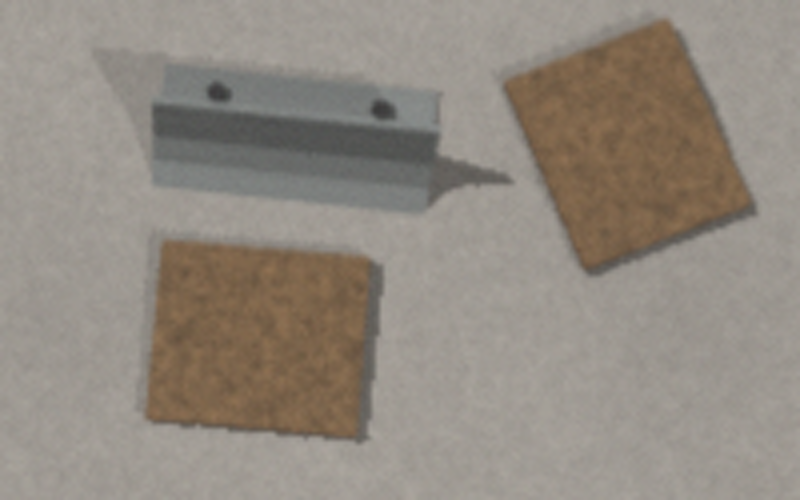

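Of the three boards, the one at (285,214) has its centre 0.51 m from the base (the others are at 0.62 and 0.70 m) and lies before the rest foot, parallel to it. It is the one meant, and the crop confirms it. Next I'll refine the rest frame.

```bash
python3 - <<'E'
from h import *
f=lambda L:np.array(L)/4+[220-.375,130-.375]
F=unproj('top',f([(152,185),(427,212)]),z=0);B=unproj('top',f([(167,65),(440,92)]),z=.004)
T=unproj('top',f([(155,102),(440,130)]),z=.072)
C=unproj('top',f([(163,242),(372,258),(362,438),(148,420)]),z=.012)
for n,X in zip('FBTC',(F,B,T,C)): print(n,X.round(4).tolist())
for L in (F,T,B):
    v=L[0]-L[1];print(np.linalg.norm(v),np.degrees(np.arctan2(-v[0],v[1])),L.mean(0))
print(C.mean(0))
# side check
S=np.load('pics/side_rest_320.npz')['P'];T2=S[S[:,2]>.062];print('side top edge',T2.mean(0),np.percentile(T2,[2,98],axis=0).round(3).tolist())
Y=np.load('pics/top_rest_292.npz')['P'];T2=Y[Y[:,2]>.062];print('top top edge',T2.mean(0),np.percentile(T2,[2,98],axis=0).round(3).tolist())
im=cv2.imread('pics/side1.png')[160:270,230:370];cv2.imwrite('pics/scrop1.png',cv2.resize(im,None,fx=5,fy=5,interpolation=2))
E
```

```text
F [[0.6196, 0.0753, 0.0], [0.5995, -0.1237, 0.0]]
B [[0.7087, 0.065, 0.004], [0.688, -0.134, 0.004]]
T [[0.6612, 0.0694, 0.072], [0.6411, -0.1261, 0.072]]
C [[0.575, 0.0662, 0.012], [0.5634, -0.0829, 0.012], [0.4351, -0.0747, 0.012], [0.4473, 0.0756, 0.012]]
0.19997480568352136 -5.751547271795291 [ 0.60955864 -0.02417459  0.        ]
0.19649858580258808 -5.8600745969645285 [ 0.65116747 -0.02834023  0.072     ]
0.2001527672272138 -5.946309073390875 [ 0.69832044 -0.03449211  0.004     ]
[ 0.50519669 -0.00393399  0.012     ]
side top edge [ 0.64656071 -0.03540259  0.06708576] [[0.636, -0.125, 0.062], [0.659, 0.066, 0.071]]
top top edge [ 0.65111399 -0.02851144  0.06909718] [[0.64, -0.122, 0.063], [0.664, 0.068, 0.074]]
```

View pics/scrop1.png

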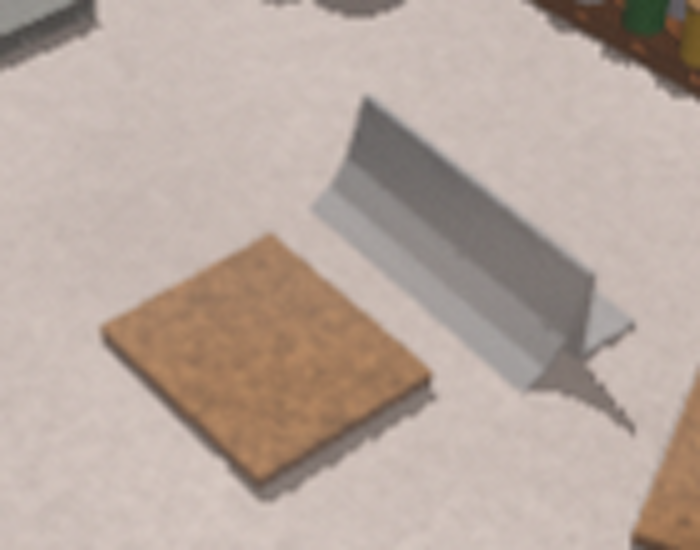

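```bash
cat >> h.py <<'E'
from scipy.spatial.transform import Rotation as Ro
O=np.array([.609,-.025,0]);yaw=-.101
ex=np.array([np.cos(yaw),np.sin(yaw),0]);ey=np.array([-np.sin(yaw),np.cos(yaw),0]);ez=np.array([0,0,1.])
def pose(x,y,z,tilt):
    """open fingertip-end at rest-frame x,y,z -> TCP pos, quat"""
    zt=np.sin(tilt)*ex-np.cos(tilt)*ez
    R=np.c_[np.cross(ey,zt),ey,zt]
    q=Ro.from_matrix(R).as_quat()[[3,0,1,2]]
    return O+x*ex+y*ey+z*ez+.013*zt,q
def st(tag=''):
    s=get_state();d=np.array(s['tcp_pos'])-O
    print(tag,'t',round(s['time'],2),'rest-xyz',np.round([d@ex,d@ey,d[2]],4),'F',np.round(s['contact_force'],2),'w',round(s['width'],4));return s
E
python3 - <<'E'
from h import *
T=np.radians(8)
for a in[(-.2,.0105,.12,T),(-.2,.0105,.003,T),(-.022,.0105,.003,T),(.085,.0105,.2,0),(.085,.0105,.088,0),(-.04,.0105,.088,0)]:
    q=ctrl.ik(*pose(*a));print(a,None if q is None else np.round(q,2))
ctrl.movep(*pose(-.2,.0105,.1,T));st('above')
p,q=pose(-.2,.0105,.012,T);ctrl.movel(p,max_speed=.15);st('low')
z=.012
while z>-.004:
    z-=.002;ctrl.movel(pose(-.2,.0105,z,T)[0],max_speed=.03);s=st(f'{z:.3f}')
    if abs(s['contact_force'][2])>2.5: break
E
```

```text
(-0.2, 0.0105, 0.12, np.float64(0.13962634015954636)) [-0.09  0.31 -0.01  2.32  0.08  0.38  1.3 ]
(-0.2, 0.0105, 0.003, np.float64(0.13962634015954636)) [ 0.2   0.61 -0.43  2.44  1.58  0.28 -0.24]
(-0.022, 0.0105, 0.003, np.float64(0.13962634015954636)) [ 0.07  0.7  -0.15  1.99  0.35  0.35  1.11]
(0.085, 0.0105, 0.2, 0) [ 0.03  0.64 -0.05  1.36  0.03  1.14  1.44]
(0.085, 0.0105, 0.088, 0) [ 0.07  0.75 -0.13  1.48  0.11  0.92  1.38]
(-0.04, 0.0105, 0.088, 0) [ 0.05  0.59 -0.12  1.84  0.1   0.71  1.34]
above t 2.88 rest-xyz [-0.1977  0.0113  0.0873] F [ 0.69 -0.73  0.2 ] w 0.0854Traceback (most recent call last):
  File "<stdin>", line 6, in <module>
station.Unreachable: the arm cannot follow that straight line within its joint ranges
```

View pics/side2.png

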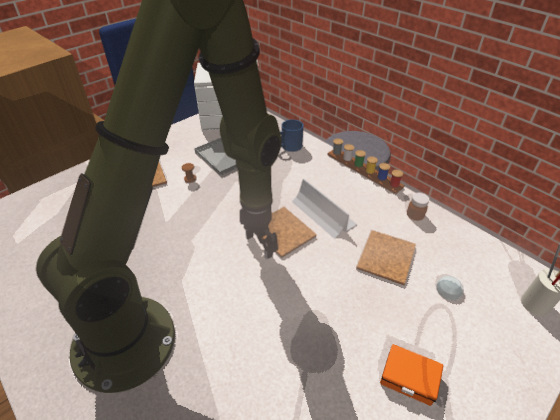

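The side picture shows the open fingers at about (262,245) standing just before the near edge of the board. The desk was felt with the fingertips at height 0 by my model. I'll raise them 3 mm and push.

```bash
python3 - <<'E'
from h import *
def go(x,z,t,v):
    p,q=pose(x,.0105,z,np.radians(t));ctrl.movel(p,frame=q,max_speed=v);st(f'{x}')
go(-.193,.003,0,.05)
go(-.12,.003,0,.08)
go(-.09,.0032,8,.08)
go(-.06,.0032,8,.06)
save('top','top3');save('side','side3')
E
```

```text
-0.193 t 5.81 rest-xyz [-0.1927  0.0105 -0.0098] F [ 0.72  0.64 -0.24] w 0.0854
-0.12 t 6.88 rest-xyz [-0.12    0.0105 -0.01  ] F [-1.02  0.02 -0.55] w 0.0854
-0.09 t 7.42 rest-xyz [-0.0887  0.0106 -0.0097] F [-2.26 -0.18 -0.6 ] w 0.0854
-0.06 t 8.07 rest-xyz [-0.0579  0.0104 -0.0096] F [-0.34 -0.77 -0.15] w 0.0855
```

View pics/side3.png

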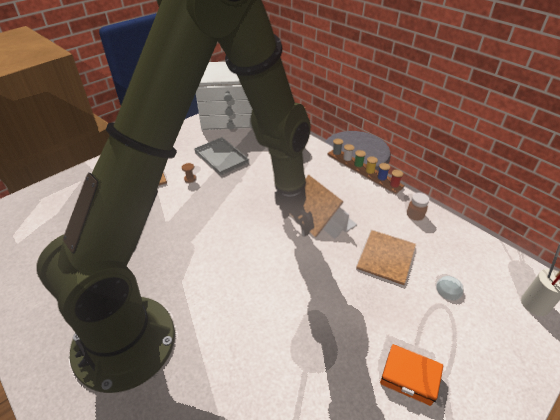

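View pics/top3.png

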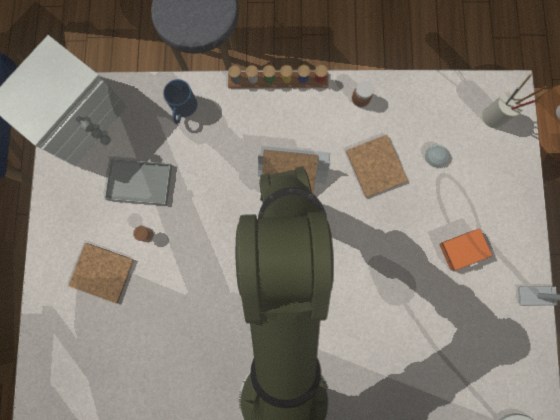

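The board is climbing the rest: it shows tilted at about (318,205) in the side picture. I'll keep pushing in small steps.

```bash
cat >> h.py <<'E'
def angle(cam,name):
    p,d=save(cam,name)
    c,r=(slice(None),slice(None))
    v,u=np.nonzero(d>0);P=unproj(cam,np.c_[u,v],d=d[v,u])-O
    L=np.c_[P@ex,P@ey,P[:,2]]
    hsv=cv2.cvtColor(p,cv2.COLOR_BGR2HSV)[v,u]
    m=(L[:,0]>-.1)&(L[:,0]<.12)&(abs(L[:,1]-.01)<.09)&(L[:,2]>.012)&(L[:,2]<.14)&(hsv[:,1]>90)&(hsv[:,0]<25)&(hsv[:,2]>50)
    Q=L[m]
    if len(Q)<30: print('few',len(Q));return
    A=np.c_[Q[:,0],Q[:,1],np.ones(len(Q))];k=np.linalg.lstsq(A,Q[:,2],rcond=None)[0]
    print(cam,len(Q),'angle',np.degrees(np.arctan(np.hypot(k[0],k[1]))).round(1),'slopes',k.round(3),'foot x of face',round(-k[2]/k[0],4),'x,z range',np.percentile(Q,[2,98],axis=0).round(3).tolist())
E
python3 - <<'E'
from h import *
def go(x,z,t,v):
    p,q=pose(x,.0105,z,np.radians(t));ctrl.movel(p,frame=q,max_speed=v);st(f'{x}')
go(-.042,.0032,8,.05);angle('side','side4')
go(-.030,.0032,8,.05);angle('side','side5');angle('top','top5')
go(-.025,.0032,8,.04);angle('side','side6');angle('top','top6')
E
```

```text
-0.042 t 8.68 rest-xyz [-0.0398  0.0105 -0.0097] F [ 0.33  0.91 -0.3 ] w 0.0853
side 995 angle 48.7 slopes [ 1.14  -0.007  0.044] foot x of face -0.0383 x,z range [[-0.02, -0.06, 0.018], [0.054, 0.065, 0.103]]
-0.03 t 9.12 rest-xyz [-0.0276  0.0105 -0.0096] F [ 0.11 -0.41  0.51] w 0.0859
side 840 angle 54.0 slopes [ 1.378 -0.004  0.037] foot x of face -0.0267 x,z range [[-0.011, -0.06, 0.021], [0.057, 0.053, 0.111]]
top 339 angle 54.0 slopes [ 1.379 -0.01   0.036] foot x of face -0.0259 x,z range [[0.014, -0.059, 0.053], [0.059, 0.073, 0.115]]
-0.025 t 9.5 rest-xyz [-0.0228  0.0105 -0.0096] F [-0.04 -0.26 -0.1 ] w 0.0856
side 747 angle 56.6 slopes [1.517 0.006 0.033] foot x of face -0.0219 x,z range [[-0.006, -0.059, 0.023], [0.056, 0.047, 0.113]]
top 223 angle 56.1 slopes [ 1.487 -0.004  0.033] foot x of face -0.0222 x,z range [[0.023, -0.058, 0.066], [0.058, 0.077, 0.118]]
```

View pics/side6.png

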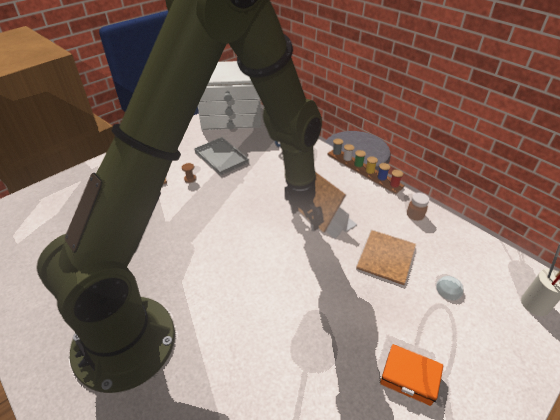

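Board at 56°, with its lower edge about 7 mm short of the foot line. One more small push, then I'll back off and check that it stays.

```bash
python3 - <<'E'
from h import *
def go(x,z,t,v):
    p,q=pose(x,.0105,z,np.radians(t));ctrl.movel(p,frame=q,max_speed=v);st(f'{x}')
go(-.0185,.0032,8,.03);angle('side','side7')
go(-.06,.0035,8,.06);
go(-.11,.06,8,.15)
p,q=pose(-.11,.0105,.22,0);ctrl.movel(p,frame=q,max_speed=.2);st('up')
angle('side','side8');angle('top','top8')
E
```

```text
-0.0185 t 9.97 rest-xyz [-0.0185  0.0104 -0.0098] F [-6.69  1.37  7.28] w 0.0854
side 672 angle 58.6 slopes [ 1.641e+00 -1.000e-03  3.000e-02] foot x of face -0.0184 x,z range [[-0.006, -0.059, 0.018], [0.057, 0.041, 0.116]]
-0.06 t 10.86 rest-xyz [-0.0577  0.0106 -0.0092] F [-0.27  0.62 -0.22] w 0.0852
-0.11 t 11.51 rest-xyz [-0.1074  0.0106  0.0472] F [ 0.64  0.21 -1.14] w 0.0854
up t 12.46 rest-xyz [-0.1105  0.0104  0.2057] F [-0.07 -0.09 -0.04] w 0.0852
side 1086 angle 58.3 slopes [ 1.62  -0.016  0.03 ] foot x of face -0.0185 x,z range [[-0.0, -0.057, 0.028], [0.056, 0.082, 0.115]]
few 0
```

View pics/side8.png

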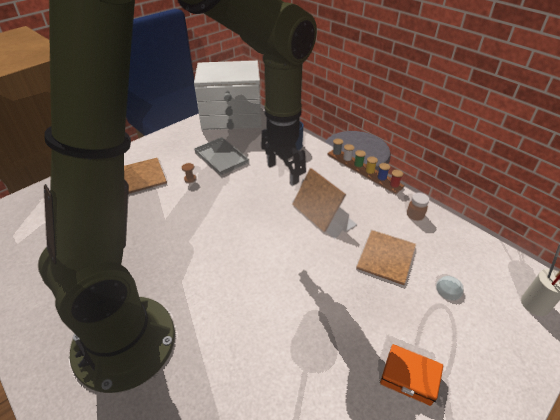

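The board leans unaided at 58°, at (318,200) in the side picture. Now I'll go over it, down behind its upper edge, and draw it back.

```bash
python3 - <<'E'
from h import *
def go(x,z,v):
    p,q=pose(x,.0105,z,0);ctrl.movel(p,frame=q,max_speed=v);st(f'{x}')
go(.087,.20,.2)
go(.087,.088,.12)
angle('side','side9');save('top','top9')
E
```

```text
0.087 t 13.7 rest-xyz [0.0864 0.0106 0.1869] F [0.37 1.04 0.33] w 0.0853
0.087 t 14.78 rest-xyz [0.0876 0.0106 0.076 ] F [0.81 0.54 1.16] w 0.0849
side 1059 angle 57.6 slopes [ 1.576 -0.022  0.032] foot x of face -0.0201 x,z range [[0.004, -0.056, 0.033], [0.056, 0.082, 0.115]]
```

View pics/side9.png

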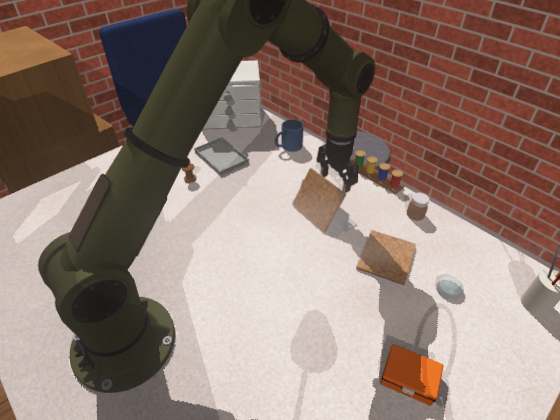

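The fingers at about (338,165) stand behind the board's upper edge, and the board is undisturbed. Drawing it back now.

```bash
python3 - <<'E'
from h import *
def go(x,z,v):
    p,q=pose(x,.0105,z,0);ctrl.movel(p,frame=q,max_speed=v);return st(f'{x}')
go(.06,.088,.07);go(.03,.088,.06);save('side','side10');go(0,.088,.06);save('side','side11');go(-.03,.088,.07)
ctrl.pause(.5);save('side','side12')
a=[cv2.imread(f'pics/side{i}.png')[120:300,200:420] for i in(10,11,12)]
cv2.imwrite('pics/seq.png',np.hstack(a))
E
```

```text
0.06 t 15.42 rest-xyz [0.0604 0.0105 0.0755] F [ 0.35 -0.58  0.15] w 0.0856
0.03 t 16.07 rest-xyz [0.0306 0.0105 0.0761] F [ 0.69 -0.5   4.64] w 0.0852
0 t 16.77 rest-xyz [-0.0002  0.0105  0.0748] F [-1.05  0.2  -0.05] w 0.0854
-0.03 t 17.39 rest-xyz [-0.0296  0.0105  0.0751] F [-0.14 -0.01 -0.16] w 0.0856
```

View pics/seq.png

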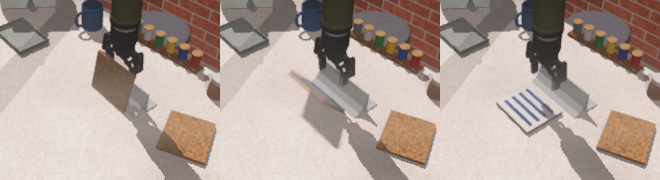

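The sequence shows the board upright, then toppling, then lying flat with the white, blue-grooved side up. I'll withdraw and check.

```bash
python3 - <<'E'
from h import *
p,q=pose(-.03,.0105,.26,0);ctrl.movel(p,frame=q,max_speed=.25)
ctrl.set_joints([-1.137,0.507,-0.238,1.5,0.126,1.149,-0.155])
s=st('home')
p,d=save('top','top13');save('side','side13')
for t in('board','bead_box','magnifier','bobbin','tray'):
    for m in models.masks_of('top',t):
        if m['p']<.3: continue
        P=cloud('top',d,m['mask']);c=P.mean(0)-O
        print(t,round(m['p'],2),np.round(m['point']),'world',unproj('top',m['point'],z=.02).round(3),'rest',np.round([c@ex,c@ey],3),'z',np.percentile(P[:,2],[5,50,95]).round(3))
E
```

```text
home t 21.31 rest-xyz [-0.4663  0.5722  0.2317] F [ 0.09 -1.36  0.88] w 0.0856
board 0.93 [285. 209.] world [[ 0.52  -0.004  0.02 ]] rest [-0.082  0.012] z [0.007 0.012 0.016]
board 0.78 [376. 164.] world [[ 0.649 -0.265  0.02 ]] rest [ 0.064 -0.235] z [0.008 0.012 0.016]
board 0.67 [100. 271.] world [[0.344 0.514 0.02 ]] rest [-0.324  0.509] z [0.007 0.011 0.015]
bead_box 0.75 [467. 251.] world [[ 0.402 -0.507  0.02 ]] rest [-0.156 -0.489] z [0.008 0.042 0.047]
magnifier 0.96 [435. 160.] world [[ 0.662 -0.432  0.02 ]] rest [ 0.106 -0.403] z [0.012 0.026 0.034]
bobbin 0.69 [145. 235.] world [[0.445 0.392 0.02 ]] rest [-0.204  0.398] z [0.005 0.052 0.057]
tray 0.81 [141. 180.] world [[0.603 0.412 0.02 ]] rest [-0.051  0.447] z [-0.001  0.003  0.017]
```

View pics/top13.png

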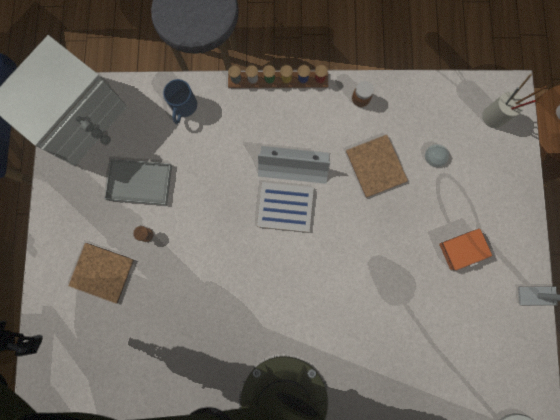

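The board is white side up at (285,206), flat and 82 mm before the foot line. The other things are where they were, and the arm is clear.

```bash
python3 -c "
from h import *
ticket.close_job();st('closed')"
```

```text
the job is handed in; nothing more can be done
the job is handed in; nothing more can be done
```

The board now lies flat in front of the rest with the white, blue-grooved side up, and the job is handed in at about 21 s of the 51 s allowed.

I pushed the near edge with the open fingers until the board leaned on the rest. It stayed there unaided at about 58° for more than 2 s. I then went over it, drew its upper edge back past upright, and it toppled towards the robot.

**Last checks:**
- **Board:** its centre is about 82 mm before the foot line and 12 mm off the middle line. Its top face is 12 mm high, which is flat. I did not measure its speed; it looked at rest in the pictures.
- **Other things:** the four show no visible change in the pictures. The largest apparent shift was about 11 mm, for the bobbin; the others were 5 mm or less. That is within the detector's scatter, since the arm never came near them.
- **Robot:** the arm was back at its start pose, touching nothing.

**What did not go smoothly:**
- **Approach:** the first, tilted approach line was unreachable. I began the push with the tool vertical and tilted it on the way.
- **Desk contact:** feeling for the desk with the fingertips briefly pressed on it with about 36 N.
- **Missed reading:** one angle reading from the top camera found no points while the arm hid the board.

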